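Tuck an edge strip under the lapped moulding of a carved panel and hold it flat

ROBOT

A 6-joint arm with a two-finger parallel gripper is mounted at the origin on the work surface. World frame = base frame: x ahead of the robot, y to its left, z up, the work surface at z = 0. Lengths are in m, angles in rad, forces in N, time in s.
With the tool pointing down it reaches from about 0.375 to 0.825 m from the base axis. Payload 5.5 kg.
Tool frame: the origin (TCP) lies where the fingers leave the gripper's body, on its centre line; the fingertips stand 73 mm ahead of it and the grasp point (between the pads) lies 54 mm ahead of it; y points along the fingers, x is the direction in which the jaws open and shut, and the axes are right-handed (so a half turn about y gives the same grasp; the last joint's range is limited). The gripper opens to 85 mm and grips with 20 to 120 N. Pads are 22 mm wide; open, the fingers measure 114 mm over their backs; the gripper's body (76 mm by 85 mm) begins 54 mm behind the grasp point. The pads swing forward as they close: fully open they stand 13 mm farther back than shut.
Start: joints at [1.205, 0.314, -0.047, 1.21, 0, 1.571], TCP at [0.215, 0.56, 0.304] pointing down, gripper open.
Joint ranges: [-2.67, 2.67], [-0.69, 1.73], [-1.03, 1.25], [-2.08, 2.16], [-1.42, 1.45], [-3.14, 3.14]. Speed limits (rad/s): [2.39, 2.39, 3.01, 3.14, 3.14, 3.14].

INTERFACE

Orientations are given as a unit quaternion [x, y, z, w].
In Python, from plant import env gives the robot as it stands.
- The arm moves only by the tool arm_command, never from a script. Its argument "deltas" is a list of rows, each a list of 7 numbers: the turn, a rotation vector about the tool's x, y, z in rad, then the shift along the tool's x, y, z in cm, then the opening, from 0 (shut) to 1 (fully open). A call has 1 to 20 rows; each row is the pose to reach, as a shift and turn from the pose measured when the call began, along the tool's axes at that moment; what a row does not reach only later rows make up. A row lasts 1/10 s, in which the tool goes at most 50 mm and 8.59 degrees, less where a joint would pass 70% of its speed; a pose out of reach is approached as far as the arm can. A call with a gripper value outside its range is refused whole. The fingers move at their own pace and stop on an object; the grip force is fixed at half the most. Time passes only in rows, so rows that repeat a pose let the fingers close. It gives the time, the measured TCP pose, the force and the opening at its end, in the units of the state.
- env.sense(): the state, without advancing time (a new reading comes with each control period).
- env.get_image(name): name is "scene" or "top" or "wrist"; returns (picture, depth): 480x640x3 uint8, red, green, blue; 480x640 float32, m along the optical axis (not along the pixel's ray), 0 where there is no reading.
- env.get_calibration(name): a dict with "camera_matrix" (3x3 intrinsics, pixels), "pose" (4x4, takes a point from camera to world coordinates). Camera axes: x right, y down, z forward; pixel columns grow to the right and rows downward; lengths in m; the calibration is good to about 2 mm. A picture is of the moment at which its call begins: read the wrist's pose just before it. get_calibration takes no time and is no camera call; for the wrist camera it gives the pose at the moment of the call.
- env.job_done(): hands the job in, once; it reports no verdict.
Trained networks look in the newest picture that a camera, given by its name, has taken for a name from the list of things; names that differ only in an ending like _2 or _b are one class to them, and where a whole thing is asked for, a point or a joint stands for the part that bears it (a point fixed in the world has none). Each returns a list of dicts, best first, with "p" (0 to 1); they miss things now and then, are a little off and sometimes report something else, mostly with a low value. They report only what shows in the picture. A call takes as long as a camera call. They do not tell look-alikes from the thing itself.
- env.find_in(label, camera): "extent" ([left, top, width, height] in pixels, round what is visible of it).
- env.landmark_of(label, camera): "xy" ([column, row] in pixels: a listed point, or the origin of a listed thing).
The state is a dict: "clock": time; "joint_pos": joint angles; "dq": joint speeds; "tau": joint torques, N m; "position": TCP position; "eef_rot": TCP orientation; "force": force on the tool from outside, world axes, zero at the start; "wrist_torque": the same for the moment, N m; "grip_width": finger opening in m.
Only numpy, scipy, OpenCV 4.12 (cv2) and the standard library are available. Lean on these libraries where they do the work, as an engineer would, in place of code of your own. Each camera call takes 0.05 s, during which the arm holds its last target.

TASK

The flat bed of the carved panel has a blue pop-up stop in the way: while the strip with the red rib is still lying on the bench, push the stop all the way down. Then pick the strip up by its rib, slide its thin edge under the dark lapped moulding, square to it and between its ends, until the black scribed line is hidden along its whole length, without lifting the moulding, and leave the other things on the bench and panel where they are. Finish still holding the strip, pressed firmly flat onto the panel, and do not let go.

Things in the scene. Friction and masses are not known exactly. Their poses are not given: they have to be found in the camera images.
- panel: Pale carved wooden panel, fixed to the bench, 260 (x) x 300 (y) x 30 mm high. Origin: centre of its underside, on the bench; z up. Its own +x is the direction in which the strip is slid under the moulding. Flat bed, top 30 mm above the bench, from x = -130 mm up to the moulding, clear over |y| < 110 mm (borders of shallow carving outside that). Along its far side (x = 97 to 125 mm) is a low carved frieze.
- lap_edge (a point): Point on the bed of the panel straight below the middle of the moulding's free edge: 20 mm in +x from the panel's centre, 30 mm above the bench. Axes as the panel's. The moulding is a dark board 60 mm deep (x), 200 mm long (y), 8 mm thick, its free edge here and its underside 8 mm above the bed, so an open slot 8 mm high faces -x; 30 mm inside the slot a fixed batten stops anything pushed in further. The moulding's top is 16 mm above the bed.
- lap (a joint): Hinge of the dark moulding, along its back edge 60 mm beyond its free edge: 0 = lying down on its batten, growing as the free edge is lifted (rad; 0.1 = edge 6 mm up). Light: about 2 N at the free edge lifts it; it falls back by itself.
- stop (a joint): Travel of the blue pop-up stop (m): 0 = fully up, 14 mm proud of the bed; 0.0135 = fully down, practically flush. It needs about 5 N and stays down by friction when let go.
- stop_top (a point): Centre of the top of the blue stop, a round button 20 mm in diameter, 40 mm in front (-x) of the moulding's free edge, on the panel's centre line; it moves straight down.
- strip: Loose wooden edge strip, about 160 g (may vary by a third): flat flange 80 (x) x 140 (y) x 5 mm thick with a red upright rib along its whole length. Origin: centre of the flange's underside, z up. The rib is 14 mm wide (x = -29 to -15 mm), from the flange's top (5 mm) up to 35 mm. The thin edge to be tucked is the +x edge, x = +40 mm, 55 mm ahead of the rib. A black line is scribed across the top 15 to 17 mm from that edge.
- rib_top (a point): Middle of the top of the red rib, at (-22, 0, 35) mm in the strip's frame.
- tongue_left (a point): Lower corner of the strip's thin edge at its +y end, (40, 70, 0) mm in the strip's frame.
- tongue_right (a point): Lower corner of the strip's thin edge at its -y end, (40, -70, 0) mm in the strip's frame.
- mallet: Bystander: turned wooden carving mallet standing on its head, 84 mm in diameter, 212 mm high. Origin: centre of its underside.
- gouge: Bystander: carving gouge with brown handle lying on the bench, 200 mm long along its x, 25 mm thick. Origin: under its middle.
- gouge2: Bystander: carving gouge with yellow handle, the same size and origin.
- glue: Bystander: closed bottle with orange cap, 56 mm in diameter, 150 mm high. Origin: centre of its underside.
- dish: Bystander: small brass dish, 44 mm in diameter, 20 mm high, standing on a front corner of the panel. Origin: centre of its underside.
- puck: Bystander: white chalk puck, 36 mm in diameter, 16 mm high, on the bench near the strip. Origin: centre of its underside.
- offcut: Bystander: dark block of wood 70 x 50 x 30 mm. Origin: centre of its underside.
There are look-alikes about, which are no part of the job. Leave any grey or purple look-alike of the strip alone.

How it is judged:
By the outcome, as a careful person would: the job done as asked, in the order asked, and still so for the second after the job is handed in, while the arm keeps its last pose, push and grip.
It also fails if it takes over 51 s, if anything falls off the work surface, if the arm or the gripper's body presses on something with over 40 N, if the wrist force passes 120 N, or if a joint passes its speed limit or range.

## Working session

There is one attempt and no reset: what is moved stays moved. The work goes in short steps, Python scripts to look and compute and a tool call to move; the robot and the scene stay as the last step left them, time stands still between calls to the robot, and variables do not carry over. Pictures are saved under pics/ and viewed, and the job is handed in when it is done.

Besides the shell and the picture viewer there is one more tool, called after "Call:" by a JSON object that holds its "op" and its "data", one argument or row to a line. arm_command: Moves the arm, as the interface text tells. Its arguments: {"type":"object","properties":{"deltas":{"type":"array","items":{"type":"array","items":{"type":"number"}}}},"required":["deltas"]}

```bash
mkdir -p pics; ls; cat > h.py <<'E'
from plant import env
import numpy as np, cv2
from scipy.spatial.transform import Rotation as R
def snap(n,f):
    im,d=env.get_image(n); cv2.imwrite('pics/'+f+'.png',im[:,:,::-1]); np.savez('pics/'+f+'.npz',d=d,im=im,K=env.get_calibration(n)['camera_matrix'],T=env.get_calibration(n)['pose']); return im,d
def px2w(f,u,v,depth=None,z=None):
    q=np.load('pics/'+f+'.npz'); K,T=q['K'],q['T']
    r=np.linalg.inv(K)@[u,v,1]
    if z is None:
        if depth is None: depth=q['d'][int(round(v)),int(round(u))]
        return T[:3,:3]@(r*depth)+T[:3,3]
    w=T[:3,:3]@r; return T[:3,3]+w*(z-T[2,3])/w[2]
def w2px(f,p):
    q=np.load('pics/'+f+'.npz'); c=q['T'][:3,:3].T@(np.array(p)-q['T'][:3,3]); c=q['K']@c; return c[:2]/c[2]
E
python3 - <<'E'
from h import *
print(env.sense())
snap('scene','s0')
snap('top','t0')
for l in ['strip','rib_top','tongue_left','tongue_right','stop_top','lap_edge','panel']:
    for r in env.landmark_of(l,'top')[:3]:
        print(l,r, px2w('t0',*r['xy']))
print(env.find_in('strip','top'))
print(env.sense()['clock'])
E
```

```text
pics
{'clock': 0.0, 'joint_pos': array([ 1.20497553e+00,  3.14231104e-01, -4.80634485e-02,  1.21018889e+00,
       -1.75403254e-05,  1.57080803e+00]), 'dq': array([-0.00054378,  0.0013541 ,  0.00045371, -0.00290563,  0.00061967,
       -0.00022909]), 'tau': array([ 1.43560133e-04, -5.39584494e+01,  3.39754093e+01,  1.91907532e-02,
        2.82483472e-05,  4.93060867e-06]), 'position': array([0.21447509, 0.5598824 , 0.30303826]), 'eef_rot': array([ 0.5829506 ,  0.40022166, -0.40119754, -0.58226433]), 'force': array([-0.18313286,  0.19177254, -0.06642452]), 'wrist_torque': array([-0.01125357, -0.01008403,  0.03667761]), 'grip_width': 0.08560675707407985}
strip {'xy': [373.9, 210.0], 'p': 0.96} [ 0.54241127 -0.16338493  0.0073035 ]
strip {'xy': [424.1, 266.9], 'p': 0.83} [ 0.38450021 -0.29871603  0.00379288]
strip {'xy': [441.9, 339.6], 'p': 0.69} [ 0.1896136  -0.34060657  0.00511921]
rib_top {'xy': [381.8, 215.8], 'p': 0.94} [ 0.52185074 -0.18194437  0.03273767]
rib_top {'xy': [426.7, 273.3], 'p': 0.88} [ 0.36706606 -0.30560562  0.00243565]
rib_top {'xy': [438.1, 347.2], 'p': 0.72} [ 0
[... 215 characters left out ...]
{'xy': [450.4, 165.9], 'p': 0.85} [ 0.66894027 -0.38082486  0.00098542]
tongue_right {'xy': [451.8, 258.5], 'p': 0.98} [ 4.07783676e-01 -3.75970342e-01 -9.33003348e-05]
tongue_right {'xy': [398.4, 159.2], 'p': 0.97} [ 0.68975452 -0.23558335 -0.00094923]
tongue_right {'xy': [395.8, 186.4], 'p': 0.61} [ 0.61009683 -0.22602751  0.00325793]
lap_edge {'xy': [266.5, 216.9], 'p': 0.58} [0.52027494 0.13311446 0.02873222]
panel {'xy': [270.4, 222.7], 'p': 0.98} [0.50385782 0.12190469 0.03075987]
[{'extent': [415.7, 313.3, 58.1, 59.7], 'p': 0.83}, {'extent': [399.5, 249.9, 53.9, 37.1], 'p': 0.82}, {'extent': [349.7, 189.8, 57.8, 43.0], 'p': 0.74}, {'extent': [399.0, 136.4, 52.8, 26.3], 'p': 0.64}]
0.5
```

View pics/t0.png

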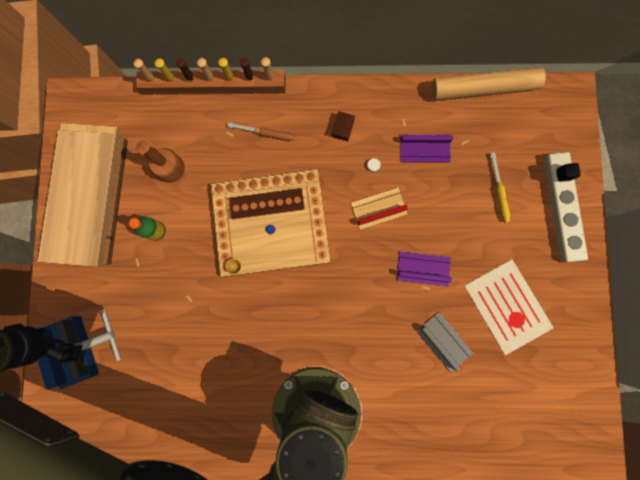

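View pics/s0.png

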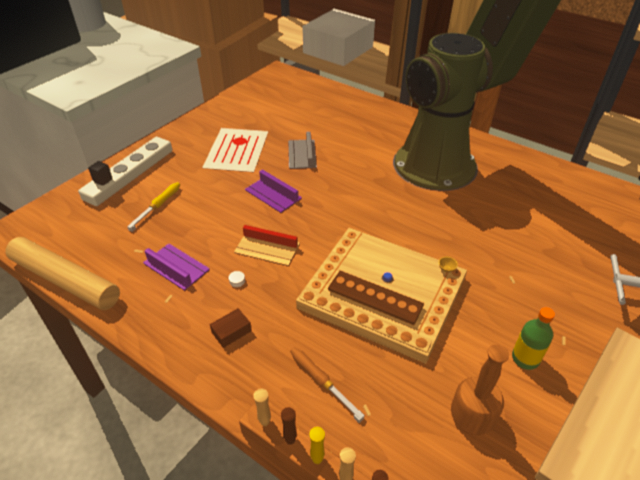

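```bash
python3 - <<'E'
import cv2
im=cv2.imread('pics/t0.png'); cv2.imwrite('pics/t0c.png',cv2.resize(im[120:320,200:480],None,fx=2.85,fy=2.85,interpolation=cv2.INTER_CUBIC))
E
```

```text
(no output)
```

View pics/t0c.png

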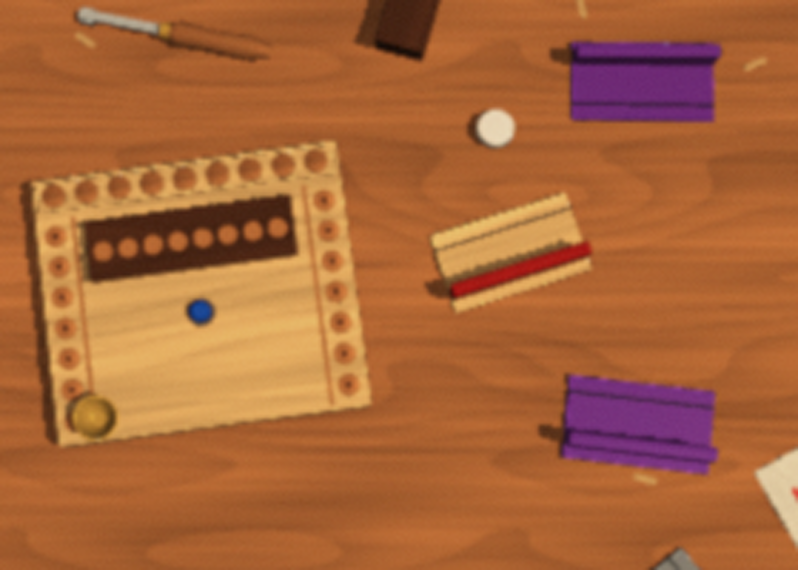

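The strip could be confused with purple look-alikes at (425,148) and (424,268), and a grey one at (446,342). The red-ribbed wooden strip at (379,208) matches the description and the crop confirms it. The stop is the blue button at (270,229). The moulding is dark, at (266,205), and opens toward the image bottom.

```bash
python3 - <<'E'
from h import *
q=np.load('pics/t0.npz'); d,K,T,im=q['d'],q['K'],q['T'],q['im'].astype(int)
v,u=np.mgrid[0:480,0:640]
P=np.stack([(u-K[0,2])/K[0,0]*d,(v-K[1,2])/K[1,1]*d,d],-1)@T[:3,:3].T+T[:3,3]
print(K[0,0],T[:3,3])
def rect(m,name):
    xy=P[m][:,:2]; c,s,a=cv2.minAreaRect((xy*1000).astype(np.float32)); print(name,m.sum(),c,s,a,np.median(P[m][:,2]))
    return xy
box=lambda a,b,c,e:(u>=a)&(u<b)&(v>=c)&(v<e)
rect(box(200,340,160,285)&(P[...,2]>.022)&(P[...,2]<.05),'panel')
dark=(im.sum(-1)<170)&box(225,308,185,225)
rect(dark,'mould')
m=box(225,308,185,225)&(P[...,2]>.042); rect(m,'mould z')
blue=(im[...,2]>im[...,0]+30)&box(255,285,220,240); print('blue',P[blue].mean(0),P[blue][:,2].max())
red=(im[...,0]>100)&(im[...,1]<50)&(im[...,2]<60)&box(340,415,180,235); xy=rect(red&(P[...,2]>.02),'rib')
rect(box(340,415,180,235)&(P[...,2]>.003)&(P[...,2]<.05),'strip')
for r in env.landmark_of('stop_top','scene')+env.landmark_of('dish','top'): print(r)
E
```

```text
454.9954183079938 [ 0.32103747 -0.03318921  1.25899282]
panel 10084 (505.84930419921875, 125.11487579345703) (260.72344970703125, 300.82342529296875) 7.605958461761475 0.031159780642376234
mould 1048 (498.9327392578125, 57.99562072753906) (360.68695068359375, 172.48350524902344) 52.69609451293945 0.045766975586337466
mould z 1538 (506.0670166015625, 65.08583068847656) (379.440673828125, 177.76527404785156) 53.076934814453125 0.046132003696198964
blue [0.48566246 0.12171233 0.04063844] 0.04531814395254674
rib 243 (458.0386962890625, -116.08218383789062) (71.26832580566406, 312.222900390625) 45.96574783325195 0.03468050826556013
strip 1583 (551.9269409179688, -172.4174041748047) (206.40298461914062, 153.62548828125) 89.7511978149414 0.005773506104488124
{'xy': [386.9, 274.6], 'p': 0.56}
{'xy': [156.5, 205.5], 'p': 0.53}
{'xy': [231.4, 264.8], 'p': 0.68}
```

```bash
cat >> h.py <<'E'
def toolR(yaw):  # tool z down, tool x along dir yaw
    x=np.array([np.cos(yaw),np.sin(yaw),0]); z=np.array([0,0,-1.]); return np.stack([x,np.cross(z,x),z],1)
def delta(p,yaw,rot=None,s=None):
    s=s or env.sense(); R0=R.from_quat(s['eef_rot']); 
    best=None
    Rt=R.from_matrix(toolR(yaw)) if rot is None else rot
    return np.round((R0.inv()*Rt).as_rotvec(),4), np.round(R0.inv().apply(np.array(p)-s['position'])*100,2)
E
python3 - <<'E'
from h import *
s=env.sense(); M=R.from_quat(s['eef_rot']).as_matrix(); print(M, 'yaw x',np.degrees(np.arctan2(M[1,0],M[0,0])))
print('wrist cam in tool', M.T@(env.get_calibration('wrist')['pose'][:3,3]-s['position']), M.T@env.get_calibration('wrist')['pose'][:3,:3])
q=np.load('pics/t0.npz'); d,K,T,im=q['d'],q['K'],q['T'],q['im'].astype(int)
v,u=np.mgrid[0:480,0:640]
P=np.stack([(u-K[0,2])/K[0,0]*d,(v-K[1,2])/K[1,1]*d,d],-1)@T[:3,:3].T+T[:3,3]
sub=((u>=345)&(u<412)&(v>=185)&(v<232)&(P[...,2]>.003)&(P[...,2]<.05)).astype(np.uint8)
n,l,st,c=cv2.connectedComponentsWithStats(sub); k=1+np.argmax(st[1:,4]); m=l==k
print('strip',m.sum(),cv2.minAreaRect((P[m][:,:2]*1000).astype(np.float32)))
m=(l==k)&(P[...,2]>.028); xy=P[m]; c=xy.mean(0); w,V=np.linalg.eigh(np.cov(xy[:,:2].T)); print('rib',m.sum(),c,V[:,1],cv2.minAreaRect((xy[:,:2]*1000).astype(np.float32)))
for y in (7.6,187.6): print(y,delta([.4857,.122,.20],np.radians(y)))
E
```

```text
[[ 3.57667081e-01  4.46788642e-05 -9.33849162e-01]
 [ 9.33849163e-01  1.11855380e-05  3.57667082e-01]
 [ 2.64257642e-05 -9.99999999e-01 -3.77226212e-05]] yaw x 69.04300757064692
wrist cam in tool [ 0.00054543 -0.06920135  0.08342327] [[ 9.99999555e-01  9.11341221e-04  2.45841430e-04]
 [ 6.00952745e-05 -3.21388067e-01  9.46947574e-01]
 [ 9.42002860e-04 -9.46947137e-01 -3.21387978e-01]]
strip 1281 ((550.0318603515625, -179.16891479492188), (98.54395294189453, 152.4091339111328), 14.617231369018555)
rib 268 [ 0.52604077 -0.18322437  0.03445679] [-0.30318486  0.95293176] ((526.2743530273438, -183.48193359375), (14.340816497802734, 138.50477600097656), 17.492755889892578)
7.6 (array([-1.4046,  0.8347,  0.8348]), array([-31.23,  10.39, -40.99]))
187.6 (array([-0.9306, -1.5661, -1.5661]), array([-31.23,  10.39, -40.99]))
```

```bash
sed -i "s/^def toolR.*/def toolR(yaw):/; s/^    x=np.array(\[np.cos(yaw).*/    x=np.array([np.cos(yaw),np.sin(yaw),0]); y=np.array([0,0,-1.]); return np.stack([x,y,np.cross(x,y)],1)/" h.py
python3 - <<'E'
from h import *
for y in (7.6,187.6): print(y,delta([.4857,.122,.20],np.radians(y)))
E
```

```text
7.6 (array([0.    , 1.0724, 0.    ]), array([-31.23,  10.39, -40.99]))
187.6 (array([ 1.0000e-04, -2.0692e+00, -0.0000e+00]), array([-31.23,  10.39, -40.99]))
```

Call:
{"op": "arm_command", "data": {
  "deltas": [
    [0,1.072,0,-31.2,10.4,-41,0],
    [0,1.072,0,-31.2,10.4,-41,0],
    [0,1.072,0,-31.2,10.4,-41,0],
    [0,1.072,0,-31.2,10.4,-41,0],
    [0,1.072,0,-31.2,10.4,-41,0],
    [0,1.072,0,-31.2,10.4,-41,0],
    [0,1.072,0,-31.2,10.4,-41,0],
    [0,1.072,0,-31.2,10.4,-41,0],
    [0,1.072,0,-31.2,10.4,-41,0],
    [0,1.072,0,-31.2,10.4,-41,0],
    [0,1.072,0,-31.2,10.4,-41,0],
    [0,1.072,0,-31.2,10.4,-41,0],
    [0,1.072,0,-31.2,10.4,-41,0],
    [0,1.072,0,-31.2,10.4,-41,0],
    [0,1.072,0,-31.2,10.4,-41,0]
  ]
}}

```text
clock: 2.1
position: [0.4855, 0.1233, 0.2002]
eef_rot: [-0.705, -0.048, 0.047, 0.706]
force: [-0.4, -1.1, 0.5]
grip_width: 0.0
```

```bash
python3 - <<'E'
from h import *
snap('wrist','w1'); print(env.sense()['clock'],env.sense()['dq'])
for l in ['stop_top','lap_edge']: print(l,[(r,px2w('w1',*r['xy'])) for r in env.landmark_of(l,'wrist')])
q=np.load('pics/w1.npz'); im=q['im'].astype(int)
b=(im[...,2]>im[...,0]+40)&(im[...,2]>80); v,u=np.nonzero(b)
if len(u): print(np.median(u),np.median(v),len(u)); print(px2w('w1',np.median(u),np.median(v)), px2w('w1',np.median(u),np.median(v),z=.044))
E
```

```text
2.15 [-0.00077346  0.00182132 -0.00097889  0.00093367  0.00083083 -0.0010066 ]
stop_top [({'xy': [327.3, 240.0], 'p': 0.78}, array([0.48884773, 0.12505195, 0.0409909 ]))]
lap_edge [({'xy': [388.2, 232.8], 'p': 0.7}, array([0.52705275, 0.13101017, 0.0296138 ]))]
325.0 239.0 616
[0.48733753 0.1257453  0.04168566] [0.48720114 0.12656044 0.044     ]
```

View pics/w1.png

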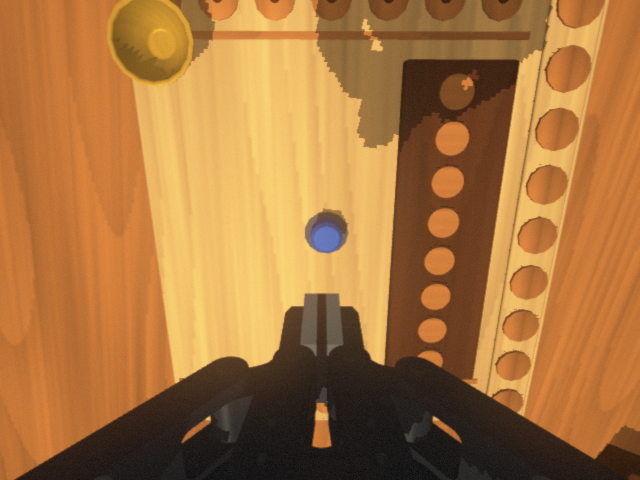

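```bash
cat > fit.py <<'E'
from h import *
def cloud(f):
    q=np.load('pics/'+f+'.npz'); d,K,T,im=q['d'],q['K'],q['T'],q['im'].astype(int)
    v,u=np.mgrid[0:480,0:640]
    return np.stack([(u-K[0,2])/K[0,0]*d,(v-K[1,2])/K[1,1]*d,d],-1)@T[:3,:3].T+T[:3,3],im,u,v
E
python3 - <<'E'
from fit import *
P,im,u,v=cloud('w1')
m=(P[...,2]>.0415)&(P[...,2]<.052)&(u>360)&(u<530)&(v>50)&(v<360)
# free edge: first col per row
pts=[]
for r in range(70,350,3):
    c=np.nonzero(m[r])[0]
    if len(c)>20: pts.append(P[r,c[1]][:2])
pts=np.array(pts,np.float32); 
vx,vy,x0,y0=cv2.fitLine(pts,cv2.DIST_HUBER,0,.001,.001).ravel(); print('edge dir yaw',np.degrees(np.arctan2(vy,vx)),x0,y0,len(pts))
n=np.array([np.cos(np.radians(7.6)),np.sin(np.radians(7.6))]); print('edge dist',[pts@n][0].mean(), 'pred',np.array([.5058,.1251])@n+.02)
# far panel edge etc.
mm=(P[...,2]>.024)&(P[...,2]<.036); t=np.array([-n[1],n[0]])
print('bed z',np.median(P[(u>200)&(u<300)&(v>150)&(v<300)][:,2]),'mould z',np.median(P[m][:,2]))
X=P[m][:,:2]@n; Y=P[m][:,:2]@t; print('mould x',np.percentile(X,[1,99]),'y',np.percentile(Y,[.5,99.5]),'panel y',np.array([.5058,.1251])@t)
b=(im[...,2]>im[...,0]+40)&(im[...,2]>80)&(P[...,2]>.036); c=P[b].mean(0)[:2]; print('stop',c,c@n,c@t,b.sum())
print(delta([.486,.1235,.2],np.radians(7.6)))
E
```

```text
edge dir yaw -82.287544 0.5260057 0.14696833 94
edge dist 0.5408224905845028 pred 0.5379020946803958
bed z 0.02919224231516665 mould z 0.04531888159719755
mould x [0.54063033 0.59909804] y [-0.02093849  0.15965132] panel y 0.05710578189341533
stop [0.48750936 0.12568049] 0.49984890032501655 0.06010022435601562 616
(array([-0.0001,  0.0019,  0.0004]), array([0.04, 0.01, 0.03]))
```

Call:
{"op": "arm_command", "data": {
  "deltas": [
    [0,0,0,0.2,4,0,0],
    [0,0,0,0.2,7.6,0,0],
    [0,0,0,0.2,8,0,0],
    [0,0,0,0.2,8.3,0,0],
    [0,0,0,0.2,8.6,0,0],
    [0,0,0,0.2,8.9,0,0],
    [0,0,0,0.2,9.1,0,0],
    [0,0,0,0.2,9.3,0,0],
    [0,0,0,0.2,9.5,0,0],
    [0,0,0,0.2,9.5,0,0]
  ]
}}

```text
clock: 3.25
position: [0.4887, 0.1237, 0.1056]
eef_rot: [-0.705, -0.048, 0.047, 0.706]
force: [2.8, 2.1, 3.4]
grip_width: 0.0001
```

Call:
{"op": "arm_command", "data": {
  "deltas": [
    [0,0,0,0,0.1,0,0],
    [0,0,0,0,0.2,0,0],
    [0,0,0,0,0.3,0,0],
    [0,0,0,0,0.3,0,0]
  ]
}}

```text
clock: 3.65
position: [0.4888, 0.1237, 0.103]
eef_rot: [-0.705, -0.048, 0.047, 0.706]
force: [-1.2, 0.2, 9.6]
grip_width: 0.0
```

Call:
{"op": "arm_command", "data": {
  "deltas": [
    [0,0,0,0,0.15,0,0],
    [0,0,0,0,0.3,0,0],
    [0,0,0,0,0.3,0,0]
  ]
}}

```text
clock: 3.95
position: [0.4889, 0.1237, 0.1028]
eef_rot: [-0.705, -0.049, 0.046, 0.706]
force: [-9.2, -1.5, 36.2]
grip_width: 0.0001
```

Call:
{"op": "arm_command", "data": {
  "deltas": [
    [0,0,0,0,-4,0,0],
    [0,0,0,0,-8,0,0.5],
    [0,0,0,0,-11,0,1],
    [0,0,0,0,-11,0,1]
  ]
}}

```text
clock: 4.35
position: [0.4902, 0.1239, 0.2163]
eef_rot: [-0.705, -0.051, 0.044, 0.706]
force: [0.5, 0.9, 0.6]
grip_width: 0.0432
```

```bash
python3 - <<'E'
from fit import *
snap('wrist','w2'); P,im,u,v=cloud('w2')
b=(im[...,2]>im[...,0]+40)&(im[...,2]>80)
print(b.sum(), np.median(P[b],0) if b.any() else 0, np.median(P[(u>200)&(u<290)&(v>150)&(v<300)][:,2]))
print(env.sense()['force'])
print(delta([.526,-.1832,.2138],np.radians(17.5)))
E
```

```text
404 [0.48636558 0.12578938 0.02755294] 0.02711933000355643
[ 0.43495524  0.5900111  -0.3702172 ]
(array([-1.00e-04, -1.71e-01,  6.30e-03]), array([-4.60e-01,  1.00e-02, -3.09e+01]))
```

View pics/w2.png

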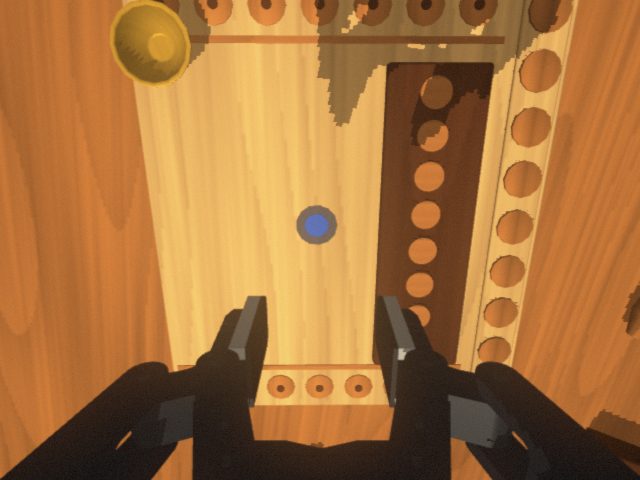

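The stop is flush: button at (316,225), at the same depth as the bed. Next I move over the strip.

Call:
{"op": "arm_command", "data": {
  "deltas": [
    [0,-0.171,0,-0.5,0,-30.9,1],
    [0,-0.171,0,-0.5,0,-30.9,1],
    [0,-0.171,0,-0.5,0,-30.9,1],
    [0,-0.171,0,-0.5,0,-30.9,1],
    [0,-0.171,0,-0.5,0,-30.9,1],
    [0,-0.171,0,-0.5,0,-30.9,1],
    [0,-0.171,0,-0.5,0,-30.9,1],
    [0,-0.171,0,-0.5,0,-30.9,1],
    [0,-0.171,0,-0.5,0,-30.9,1],
    [0,-0.171,0,-0.5,0,-30.9,1]
  ]
}}

```text
clock: 5.4
position: [0.525, -0.1817, 0.213]
eef_rot: [-0.698, -0.11, 0.107, 0.699]
force: [0.2, 1.3, -0.6]
grip_width: 0.0855
```

```bash
python3 - <<'E'
from fit import *
snap('wrist','w3'); P,im,u,v=cloud('w3')
red=(im[...,0]>90)&(im[...,1]<60)&(im[...,2]<70)&(P[...,2]>.028)&(P[...,2]<.042)&(v<340)
n,l,st,c=cv2.connectedComponentsWithStats(red.astype(np.uint8)); m=l==1+np.argmax(st[1:,4])
print('rib',m.sum(),cv2.minAreaRect((P[m][:,:2]*1000).astype(np.float32)),np.median(P[m][:,2]))
fl=(P[...,2]>.0025)&(P[...,2]<.009)&(np.abs(u-320)<200)
for l in ['rib_top','tongue_left','tongue_right','strip']: print(l,[(r['p'],r['xy'],px2w('w3',*r['xy'])) for r in env.landmark_of(l,'wrist')[:1]])
print(env.sense()['position'],env.sense()['clock'])
E
```

```text
rib 2856 ((528.9874877929688, -179.36439514160156), (12.491267204284668, 137.63546752929688), 17.476987838745117) 0.03436261198400074
rib_top [(0.97, [42.8, 308.0], array([ 0.35884923, -0.29239685,  0.03519117]))]
tongue_left [(0.96, [417.4, 116.5], array([ 5.66746714e-01, -9.39612733e-02,  3.91603241e-04]))]
tongue_right [(0.97, [485.6, 335.6], array([ 0.57576055, -0.1577478 ,  0.16621338]))]
strip [(0.91, [359.5, 216.2], array([ 0.55187056, -0.17109763,  0.00491435]))]
[ 0.52569847 -0.18228494  0.21396381] 5.65
```

View pics/w3.png

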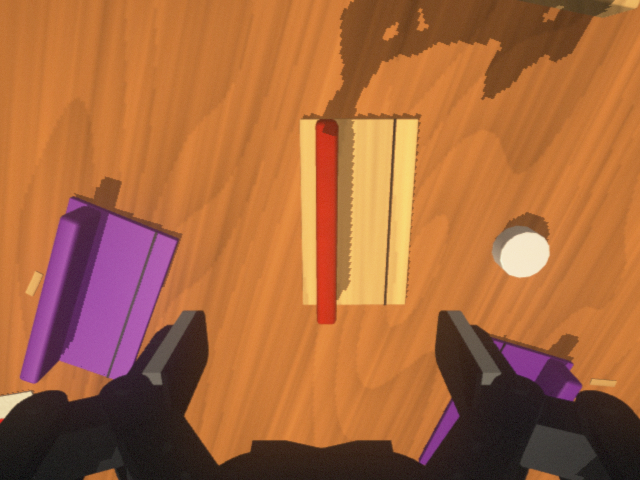

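Call:
{"op": "arm_command", "data": {
  "deltas": [
    [0,0,0,0.2,5,0,1],
    [0,0,0,0.2,9.5,0,1],
    [0,0,0,0.2,12,0,1],
    [0,0,0,0.2,13.2,0,1],
    [0,0,0,0.2,13.2,0,1],
    [0,0,0,0.2,13.2,0,0],
    [0,0,0,0.2,13.2,0,0],
    [0,0,0,0.2,13.2,0,0],
    [0,0,0,0.2,13.2,0,0],
    [0,0,0,0.2,13.2,0,0],
    [0,0,0,0.2,13.2,0,0],
    [0,0,0,0.2,13.2,0,0]
  ]
}}

```text
clock: 6.85
position: [0.5291, -0.1817, 0.0829]
eef_rot: [0.699, 0.111, -0.105, -0.699]
force: [-0.7, 0.3, 5.2]
grip_width: 0.0129
```

Call:
{"op": "arm_command", "data": {
  "deltas": [
    [0,0,0,0,-2,0,0],
    [0,0,0,0,-6,0,0],
    [0,0,0,0,-11,0,0],
    [0,0,0,0,-13,0,0],
    [0,0,0,0,-13,0,0]
  ]
}}

```text
clock: 7.35
position: [0.53, -0.1825, 0.2165]
eef_rot: [0.7, 0.113, -0.103, -0.698]
force: [0.3, -0.4, -1.9]
grip_width: 0.013
```

```bash
python3 - <<'E'
from fit import *
snap('wrist','w4'); P,im,u,v=cloud('w4')
s=env.sense(); print(s['clock'],s['position'],s['force'],s['wrist_torque'],s['grip_width'])
n=np.array([.9912,.1323]);t=np.array([-n[1],n[0]]);p=n*.4995+t*.058; print(delta([.47,.12,.2135],np.radians(7.7)))
E
```

```text
7.4 [ 0.52883648 -0.18211522  0.21415075] [ 0.10317031 -0.01024891 -2.30815521] [-0.03882864 -0.01354954  0.05802623] 0.012902062733356883
(array([0.0022, 0.1725, 0.0102]), array([3.520e+00, 1.000e-02, 3.058e+01]))
```

View pics/w4.png

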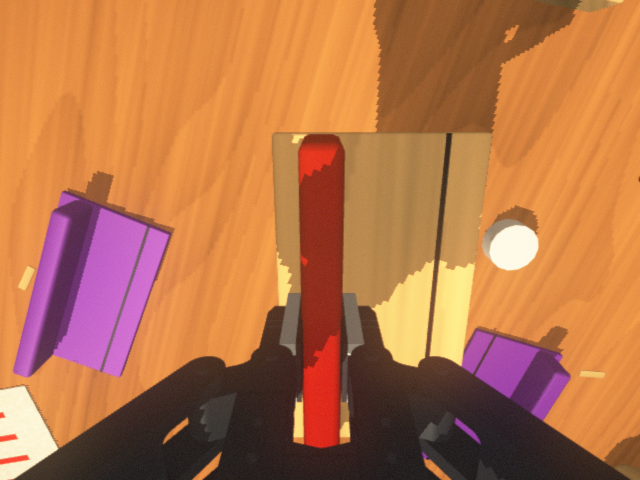

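```bash
cat > hold.py <<'E'
from fit import *
def hold(f,s):
    P,im,u,v=cloud(f); M=R.from_quat(s['eef_rot']).as_matrix(); Q=(P-s['position'])@M
    red=(im[...,0]>im[...,1]+60)&(im[...,1]<60)&(im[...,2]<70)&(v<290)&(np.abs(u-320)<60)
    r=Q[red]; r=r[(r[:,1]<np.percentile(r[:,1],60)+.003)]
    print('rib top y',np.median(r[:,1]),'x rng',np.percentile(r[:,0],[1,99]),'z far',np.percentile(Q[red][:,2],99.8))
    fl=(u>365)&(u<430)&(v>150)&(v<270)&(Q[...,1]<.1)&(Q[...,1]>.05)
    a=Q[fl]; A=np.c_[a[:,0],a[:,2],np.ones(len(a))]; k=np.linalg.lstsq(A,a[:,1],rcond=None)[0]; 
    print('flange tool-y plane: slope x %.4f slope z %.4f'%(k[0],k[1]),'y at rib0 %.4f'%k[2],'resid',np.std(A@k-a[:,1]))
    fm=(u>365)&(Q[...,1]<k[2]+.008)&(Q[...,1]>k[2]-.008)&(v<290)
    e=[]
    for row in range(150,280,3):
        c=np.nonzero(fm[row])[0]
        if len(c): e.append(Q[row,c[-1]-1])
    e=np.array(e); vx,vz,x0,z0=cv2.fitLine(e[:,[0,2]].astype(np.float32),cv2.DIST_HUBER,0,.001,.001).ravel()
    print('front edge: x at z=0',x0-z0*vx/vz,'slope dx/dz',vx/vz,'z far',np.percentile(Q[fm][:,2],99.5))
E
python3 - <<'E'
from hold import *
hold('w4',env.sense())
E
```

```text
rib top y 0.04877921495258145 x rng [-0.00681165  0.0062773 ] z far 0.08355414684994554
flange tool-y plane: slope x 0.0023 slope z -0.0018 y at rib0 0.0787 resid 0.0005967909867165378
front edge: x at z=0 0.060766626 slope dx/dz -0.0003153841 z far 0.07128525366489204
```

```bash
python3 - <<'E'
from h import *
print(delta([.4354,.1166,.16],np.radians(7.7)))
E
```

```text
(array([0.0022, 0.1725, 0.0102]), array([ 0.06,  5.32, 31.32]))
```

Call:
{"op": "arm_command", "data": {
  "deltas": [
    [0.002,0.172,0.01,0.1,0,31.3,0],
    [0.002,0.172,0.01,0.1,0,31.3,0],
    [0.002,0.172,0.01,0.1,0,31.3,0],
    [0.002,0.172,0.01,0.1,0,31.3,0],
    [0.002,0.172,0.01,0.1,0,31.3,0],
    [0.002,0.172,0.01,0.1,0,31.3,0],
    [0.002,0.172,0.01,0.1,0,31.3,0],
    [0.002,0.172,0.01,0.1,2,31.3,0],
    [0.002,0.172,0.01,0.1,5.3,31.3,0],
    [0.002,0.172,0.01,0.1,5.3,31.3,0],
    [0.002,0.172,0.01,0.1,5.3,31.3,0],
    [0.002,0.172,0.01,0.1,5.3,31.3,0]
  ]
}}

```text
clock: 8.6
position: [0.4361, 0.1164, 0.1607]
eef_rot: [0.706, 0.048, -0.047, -0.705]
force: [-0.4, 1.0, -1.4]
grip_width: 0.013
```

```bash
cat > rel.py <<'E'
from hold import *
def rel(f,s):
    P,im,u,v=cloud(f); M=R.from_quat(s['eef_rot']).as_matrix(); Q=(P-s['position'])@M
    # moulding free edge in tool frame
    m=(P[...,2]>.0415)&(P[...,2]<.052)&(im.sum(-1)<260)&(Q[...,0]>.02)
    e=[]
    for row in range(60,330,3):
        c=np.nonzero(m[row])[0]
        if len(c)>15: e.append(Q[row,c[1]])
    e=np.array(e); print(len(e))
    vx,vz,x0,z0=cv2.fitLine(e[:,[0,2]].astype(np.float32),cv2.DIST_HUBER,0,.001,.001).ravel()
    print('mould edge x at z=0',x0-z0*vx/vz,'slope',vx/vz,'z rng',e[:,2].min(),e[:,2].max())
E
python3 - <<'E'
from rel import *
snap('wrist','w5'); s=env.sense(); print(s['clock'],s['position'],s['force'])
hold('w5',s); rel('w5',s)
M=R.from_quat(s['eef_rot']).as_matrix(); print(M[:,1], np.degrees(np.arctan2(M[1,0],M[0,0])))
E
```

```text
8.65 [0.43645171 0.11650823 0.16108219] [-0.56453171 -0.07707632 -1.65329487]
rib top y 0.04875650514042705 x rng [-0.00678535  0.00614939] z far 0.08350328803702348
flange tool-y plane: slope x 0.0040 slope z -0.0011 y at rib0 0.0786 resid 0.0006019344739472017
front edge: x at z=0 0.06059177 slope dx/dz 0.0008292955 z far 0.07123130242996085
90
mould edge x at z=0 0.092730604 slope -5.371968e-05 z rng -0.03313037401742933 0.09855598677093017
[ 1.37146217e-03  1.13129991e-04 -9.99999053e-01] 7.701903136459167
```

View pics/w5.png

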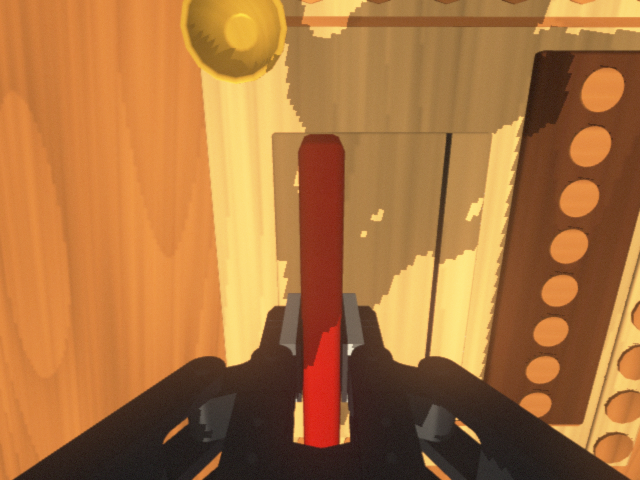

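Call:
{"op": "arm_command", "data": {
  "deltas": [
    [0,0,0,0,2.5,0,0],
    [0,0,0,0,4,0,0],
    [0,0,0,0,4.5,0,0],
    [0,0,0,0,4.7,0,0],
    [0,0,0,0,4.8,0,0],
    [0,0,0,0,4.9,0,0],
    [0,0,0,0,4.9,0,0]
  ]
}}

```text
clock: 9.35
position: [0.4372, 0.1166, 0.113]
eef_rot: [-0.705, -0.048, 0.046, 0.706]
force: [-1.6, -0.8, 3.5]
grip_width: 0.0127
```

Call:
{"op": "arm_command", "data": {
  "deltas": [
    [0,0,0,0.6,0.05,0,0],
    [0,0,0,1.2,0.05,0,0],
    [0,0,0,1.8,0.05,0,0],
    [0,0,0,2.4,0.05,0,0],
    [0,0,0,2.7,0.05,0,0],
    [0,0,0,2.7,0.05,0,0]
  ]
}}

```text
clock: 9.95
position: [0.4642, 0.1204, 0.1132]
eef_rot: [-0.705, -0.048, 0.047, 0.706]
force: [-5.0, -0.2, 8.1]
grip_width: 0.0134
```

```bash
python3 - <<'E'
from rel import *
snap('wrist','w6'); s=env.sense(); print(s['clock'],s['position'],s['force'],s['wrist_torque'])
hold('w6',s); rel('w6',s)
M=R.from_quat(s['eef_rot']).as_matrix(); print(M[:,1], np.degrees(np.arctan2(M[1,0],M[0,0])))
E
```

```text
10.0 [0.46417428 0.12037458 0.1131662 ] [-4.70847035  0.2330956   7.80505408] [-0.07276364  0.82791113 -0.00216   ]
rib top y 0.048754491317238385 x rng [-0.0069267   0.00610317] z far 0.0835142947435586
flange tool-y plane: slope x 0.0026 slope z -0.0014 y at rib0 0.0785 resid 0.0006014817042189817
front edge: x at z=0 0.06409657 slope dx/dz -0.00029941005 z far 0.11419540314309463
90
mould edge x at z=0 0.06418581 slope -0.00014324585 z rng -0.0037641038579604874 0.09481658892643731
[ 2.58249560e-03  6.62335840e-04 -9.99996446e-01] 7.697846044575153
```

View pics/w6.png

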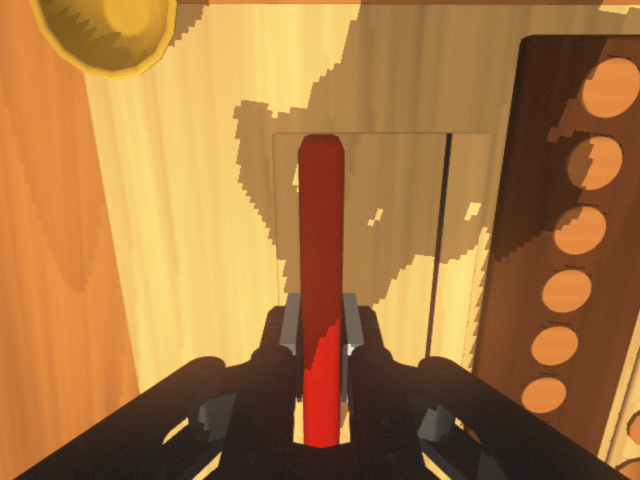

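Call:
{"op": "arm_command", "data": {
  "deltas": [
    [0,0,0,0.4,0.03,0,0],
    [0,0,0,0.8,0.03,0,0],
    [0,0,0,1.2,0.03,0,0],
    [0,0,0,1.2,0.03,0,0]
  ]
}}

```text
clock: 10.4
position: [0.4767, 0.1221, 0.1132]
eef_rot: [-0.705, -0.048, 0.046, 0.706]
force: [-2.2, -0.2, 5.9]
grip_width: 0.0127
```

```bash
python3 - <<'E'
from rel import *
snap('wrist','w7'); s=env.sense(); print(s['clock'],s['position'],s['force'],s['wrist_torque'])
rel('w7',s)
E
```

```text
10.45 [0.47664292 0.12212857 0.11321715] [-1.56874565  0.62045982  4.59463788] [-0.03267732  0.40042464 -0.00789467]
90
mould edge x at z=0 0.0516062 slope -0.0008410972 z rng -0.003942824167425046 0.09473330394323393
```

View pics/w7.png

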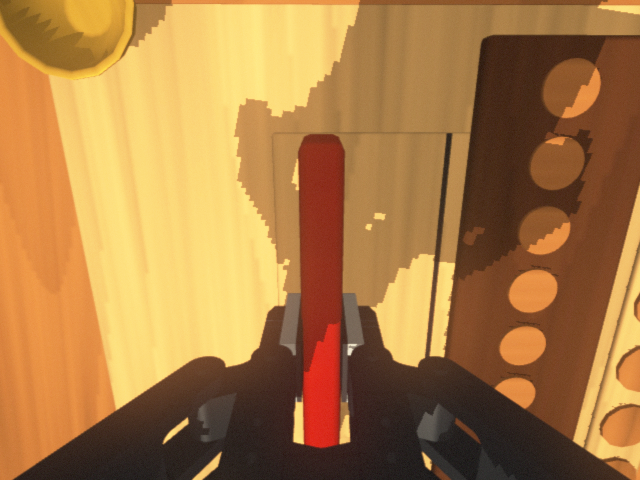

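The edge is entering the slot; the line at (447,180) is still visible. I'll go on.

Call:
{"op": "arm_command", "data": {
  "deltas": [
    [0,0,0,0.4,0.06,0,0],
    [0,0,0,0.8,0.06,0,0],
    [0,0,0,1.2,0.06,0,0],
    [0,0,0,1.45,0.06,0,0],
    [0,0,0,1.45,0.06,0,0]
  ]
}}

```text
clock: 10.95
position: [0.4899, 0.1239, 0.1131]
eef_rot: [-0.705, -0.048, 0.047, 0.706]
force: [-8.5, -1.7, 14.5]
grip_width: 0.0127
```

```bash
python3 - <<'E'
from rel import *
snap('wrist','w8'); s=env.sense(); print(s['clock'],s['position'],s['force'],s['wrist_torque'])
rel('w8',s)
P,im,u,v=cloud('w8'); print('mould z med',np.median(P[(u>440)&(u<500)&(v>60)&(v<300)][:,2]))
P,im,u,v=cloud('w6'); print('mould z med before',np.median(P[(u>530)&(u<560)&(v>60)&(v<300)][:,2]))
snap('scene','s1'); im=cv2.imread('pics/s1.png'); cv2.imwrite('pics/s1c.png',cv2.resize(im[150:380,270:490],None,fx=2.6,fy=2.6))
E
```

```text
11.0 [0.48984884 0.12391873 0.11313931] [-8.15250506 -0.99679664 13.7800738 ] [-0.30046836  1.88698079 -0.06625523]
90
mould edge x at z=0 0.03842012 slope 0.0003013174 z rng -0.0031206790442749903 0.09468900852753498
mould z med 0.0452486992036808
mould z med before 0.04523423546198507
```

View pics/w8.png

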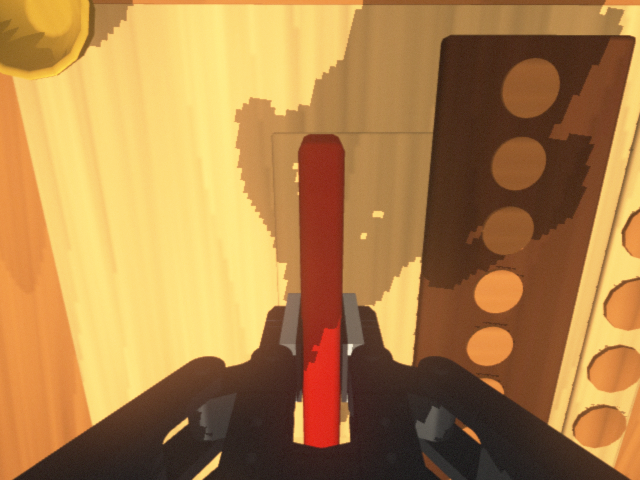

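View pics/s1c.png

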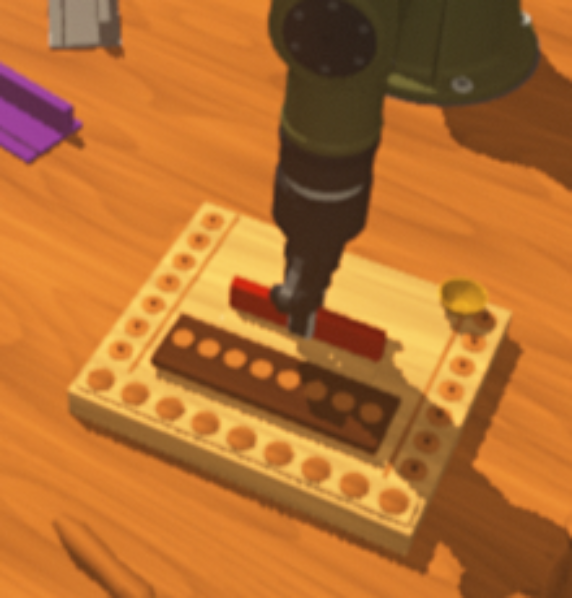

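Call:
{"op": "arm_command", "data": {
  "deltas": [
    [0,0,0,0.1,0.1,0,0],
    [0,0,0,0.1,0.1,0,0],
    [0,0,0,0.1,0.1,0,0],
    [0,0,0,0.1,0.1,0,0],
    [0,0,0,0.1,0.1,0,0]
  ]
}}

```text
clock: 11.55
position: [0.49, 0.124, 0.1131]
eef_rot: [-0.705, -0.047, 0.048, 0.706]
force: [-8.8, -2.0, 17.8]
grip_width: 0.0129
```

```bash
python3 - <<'E'
from rel import *
snap('wrist','w9'); s=env.sense(); print(s['clock'],s['position'],s['force'],s['wrist_torque'],s['grip_width'])
rel('w9',s); hold('w9',s)
snap('top','t1'); print(env.sense()['force'],env.sense()['position'])
P,im,u,v=cloud('w9'); print(np.median(P[(u>440)&(u<490)&(v>60)&(v<300)][:,2]))
E
```

```text
11.6 [0.48998088 0.12396538 0.11310872] [-9.3734023  -0.78339933 17.57675501] [-0.37846133  2.00349619 -0.02930905] 0.012954640582741326
90
mould edge x at z=0 0.038441107 slope 0.00019069115 z rng -0.002785184501496838 0.09460925817098667
rib top y 0.048783910236520026 x rng [-0.00681755  0.00612004] z far 0.08350052524962627
flange tool-y plane: slope x -0.0884 slope z 0.0176 y at rib0 0.0800 resid 0.0019126476019190556
front edge: x at z=0 0.13072021 slope dx/dz -0.22680253 z far 0.11421016711261588
[-9.12111085 -1.32974831 18.26988368] [0.48998353 0.12396187 0.11312522]
0.04518073361258168
```

View pics/w9.png

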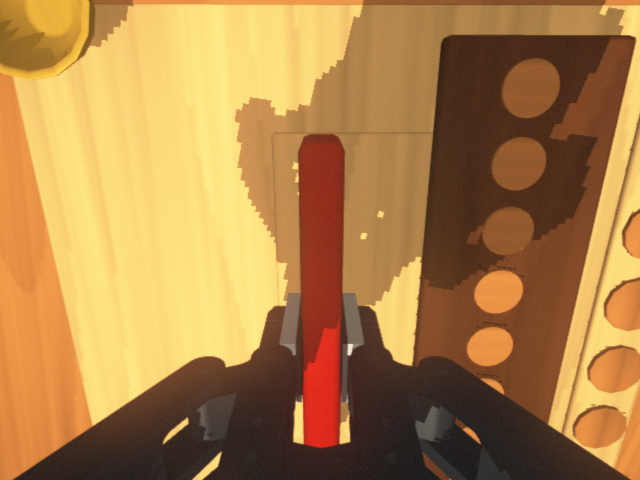

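View pics/t1.png

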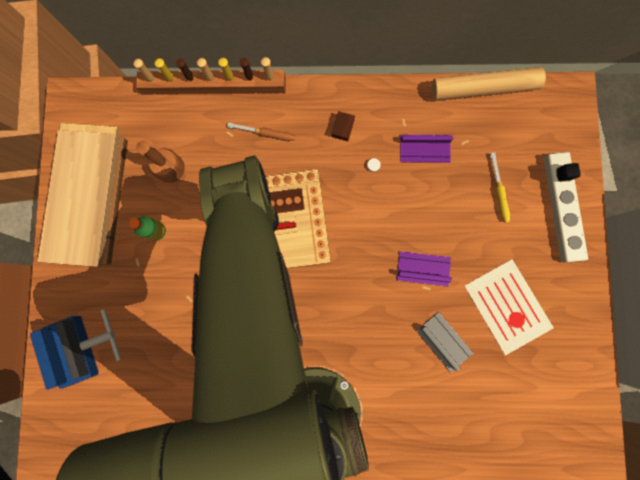

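```bash
python3 - <<'E'
from h import *
print(env.job_done()); s=env.sense(); print(s['clock'],s['force'],s['position'],s['grip_width'])
E
```

```text
the job is handed in; nothing more can be done
None
the job is handed in; nothing more can be done
```

I pushed the blue stop flush while the strip was still on the bench. Then I picked the strip up by its red rib and slid its thin edge under the moulding. I handed it in at about 11.7 s, still gripped and pressed down, and no verdict was reported.

What the last checks showed:
- **Stop:** after I lifted off, the button read within about 0.5 mm of the bed. The press peaked at 36 N as it bottomed out, close to the 40 N limit but below it.
- **Insertion:** about 22–23 mm of the 30 mm slot, and roughly centred between the moulding's ends. The far half of the line is hidden in the last wrist picture. The near half is behind the gripper, so I judge it hidden from the depth and squareness.
- **Squareness and moulding:** the moulding edge was parallel to the tool to within about 0.02°. The moulding's top stayed at the same measured height, so it was not lifted.
- **Press:** steady at about 18 N downward.
- **Bystanders:** in the last top picture, the ones in view look unmoved. The arm hid the dish there, but the wrist picture still shows it on its corner of the panel.

Two measurements disagreed:
- The top and wrist cameras differed by about 3 mm on where the moulding edge is. I used the wrist camera's own readings for both the strip and the moulding to set the insertion.
- My script for measuring the strip's flange gave meaningless numbers in the last view, because the flange was partly hidden under the moulding. I ignored them and judged flatness from the force and the steady height.

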